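Present the notched check plate label up

ROBOT

A 6-joint arm with a two-finger parallel gripper is mounted at the origin on a cart in front of the work surface, level with it; the furniture and walls round the work are solid. World frame = base frame: x ahead of the robot, y to its left, z up, the work surface at z = 0. Lengths are in m, angles in degrees, forces in N, time in s.
With the tool pointing down it reaches from about 0.375 to 0.9 m from the base axis. Payload 3.1 kg.
Tool frame: the origin (TCP) lies at the very end of the fingers, on their centre line; the grasp point (between the pads) lies 19 mm behind it; z points along the fingers, y is the line along which they close (so a half turn about z gives the same grasp; the last joint's range is limited). The gripper opens to 87 mm and grips with 3 to 60 N. Pads are 19 mm wide; open, the fingers measure 117 mm over their backs; the gripper's body (75 mm by 190 mm) begins 51 mm behind the grasp point.
Start: joints at [54.689, 30.224, 82.088, -0, 67.689, -10.227], TCP at [0.265, 0.566, 0.223] pointing down, gripper open.
Joint ranges: [-176.69, 176.69], [-43.24, 126.21], [12.49, 139.97], [-82, 262], [0, 151.66], [-163.58, 163.58]. Speed limits (degrees/s): [159.86, 159.86, 180, 180, 180, 180].

INTERFACE

Orientations are given as a 3x3 rotation matrix whose columns are the frame's x, y, z axes.
In Python, from rig import readout, cams, bot gives the robot as it stands.
- The arm moves only by the shell command python3 -m inch 'ROWS'. ROWS is JSON, a list of rows, each a list of 5 numbers: the shift along the world's x, y, z in cm, then the turn about the world's z in degrees, then the finger opening in cm, from 0 to 8.7. In form: [[dx, dy, dz, twist, fingers], ...]. A call has 1 to 10 rows; each row is the pose to reach, as a shift and turn from the pose commanded when the call began; what a row does not reach only later rows make up. A row lasts 1/12 s, in which the tool goes at most 41.7 mm and 7.16 degrees, less where a joint would pass 70% of its speed; a pose out of reach is approached as far as the arm can. A call with a gripper value outside its range is refused whole. The fingers move at their own pace and stop on an object; the grip force is fixed at half the most. Time passes only in rows, so rows that repeat a pose let the fingers close. It gives the time, the measured TCP pose, the force, the opening and the grip force at its end, in the units of the state.
- readout.read_state(): the state, without advancing time (a new reading comes with each control period).
- cams.capture(name): name is "scene" or "top"; returns a dict with "image" (384x512x3 uint8, blue, green, red), "intrinsics" (3x3 intrinsics, pixels), "k1" (the pictures are not rectified: a ray, as slopes to the right and down, at radius r is drawn at 1 + k1 r^2 times it, then the intrinsics apply), "xyz" and "rotation" of the camera in the world. Camera axes: x right, y down, z forward; pixel columns grow to the right and rows downward; lengths in m; the calibration is good to about 2 mm. A picture is of the moment at which its call begins. There is no depth.
- bot.hand_in(): hands the job in; it is judged then, once.
The state is a dict: "time_s": time; "joint_positions": joint angles; "qvel": joint speeds; "tau": joint torques, N m; "position": TCP position; "tcp_rot": TCP orientation; "force": force on the tool from outside, world axes, zero at the start; "moment": the same for the moment, N m; "opening": opening from 0.0 (shut) to 1.0 (fully open); "grasp_force": force on a finger pad.
Only numpy, scipy, OpenCV 4.12 (cv2) and the standard library are available. Lean on these libraries where they do the work, as an engineer would, in place of code of your own. Each camera call takes 0.05 s, during which the arm holds its last target. There are 200 camera calls.

TASK

Two slotted wooden blocks on the bench each hold a metal plate on its long edge. Find the one with a small notch cut out of an upper corner, take it from above by its notched (matt) end without touching the polished other half, lift it out and tip it by about 45 degrees or more so that the face with the label looks upward. Finish while still holding it like that, motionless, with its middle about 25 cm above the bench, and leave the plain spare plate and the other loose things where they are.

Things in the scene. Friction and masses are not known exactly. Their poses are not given: they have to be found in the camera images.
- check_plate_center (a point): centre of the loose notched plate: 130 mm long (its x), 8 thick (y), 50 high (z), 140 g. It starts on its long edge in a slot, z up, underside 8 mm and top edge 58 mm above the bench. Matt end, the only part to touch: x = +5 to +65 mm; the rest is polished. A 10 x 10 mm square notch is cut through the matt end's upper corner (x over 55, z over 15 mm)
- matt_end (a point): point in the matt end, beyond the label: 48 mm along +x from the plate's centre, mid height and thickness; same axes. The plate stands 36 mm out of the block
- check_plate: the whole notched plate; origin at the middle of its underside, same axes. The riveted metal label (24 x 20 mm, 1.5 mm proud) is on the +y face of the matt end, 11 to 35 mm along +x from the middle: with the label facing you and the notch on top, the notch is at the upper left
- check_plate_polished: the polished half of the check plate, rigid with it; origin 30 mm along -x from the plate's centre, same axes
- spare_plate_center (a point): centre of the plain spare plate: same size and metal, four square corners, no notch, no label; stands loose in the other block in the same way. Leave it alone
- spare_plate: the whole spare plate; origin at the middle of its underside
- block_a_slot (a point): middle of the slot mouth of the fixed wooden block (150 x 64 x 22 mm high, x along the slot) that holds the notched plate; slot 132 x 10 mm, 14 mm deep, closed at both ends: the plate has 1 mm of play all round and lifts straight out. The two blocks look alike and change places
- block_b_slot (a point): the same for the block that holds the spare plate
- tape: yellow tape measure, 62 mm high, bystander; origin at the middle of its underside
- marker: marker pen lying on the bench, 135 mm long, bystander
- bearing: ball bearing lying flat on the bench, 52 mm across, 15 mm high, bystander
- spark_plug: spark plug lying on the bench, 75 mm long, bystander

How it is judged:
By the outcome, as a careful person would: the job done as asked, in the order asked, and still so for the second after the job is handed in, while the arm keeps its last pose, push and grip.
It also fails if it takes over 32 s, if anything falls off the work surface, if the arm or the gripper's body presses on something with over 40 N, if the wrist force passes 120 N, or if a joint passes its speed limit or range.

## Working session

There is one attempt and no reset: what is moved stays moved. The work goes in short steps, Python scripts to look and compute and a shell command to move; the robot and the scene stay as the last step left them, time stands still between calls to the robot, and variables do not carry over. Pictures are saved under pics/ and viewed, at most 10 in all, crops included, and the job is handed in when it is done.

```bash
ls; mkdir -p pics
python3 - <<'E'
from rig import readout,cams
import cv2,numpy as np
s=readout.read_state();print({k:np.round(v,3) for k,v in s.items()})
for n in("scene","top"):
    c=cams.capture(n);cv2.imwrite(f"pics/{n}0.png",cv2.resize(c["image"],(800,600),interpolation=cv2.INTER_CUBIC));print(n,c["intrinsics"],c["k1"],c["xyz"],c["rotation"])
    np.savez(f"{n}0.npz",**c)
E
```

```text
pics
{'time_s': np.float64(0.0), 'joint_positions': array([ 5.4692e+01,  3.0280e+01,  8.2156e+01, -1.0000e-03,  6.7688e+01,
       -1.0228e+01]), 'qvel': array([-0.013,  0.027, -0.047, -0.045,  0.017,  0.002]), 'tau': array([ 1.0000e-03, -4.4004e+01, -1.7659e+01,  6.3000e-02,  5.8000e-02,
       -0.0000e+00]), 'position': array([0.264, 0.565, 0.222]), 'tcp_rot': array([[-0.906,  0.424, -0.001],
       [ 0.424,  0.906, -0.002],
       [ 0.   , -0.002, -1.   ]]), 'force': array([0.705, 0.017, 0.872]), 'moment': array([ 0.023, -0.032,  0.041]), 'grasp_force': np.float64(0.0), 'opening': np.float64(1.002)}
scene [[386.7354305    0.         254.64108254]
 [  0.         386.7354305  196.50858396]
 [  0.           0.           1.        ]] -0.056446455910241854 [ 0.18017377 -0.2751989   0.74100187] [[ 0.81322432 -0.43006795  0.39205583]
 [-0.58194776 -0.59896846  0.5500669 ]
 [-0.00173707 -0.67548379 -0.73737279]]
top [[363.6871676    0.         253.16118585]
 [  0.         363.6871676  190.50326679]
 [  0.           0.           1.        ]] -0.06119335645690561 [0.397172   0.24693819 1.014755  ] [[ 0.02098475 -0.98690937  0.15990478]
 [-0.99966691 -0.02311568 -0.0114776 ]
 [ 0.01502366 -0.15961066 -0.98706572]]
```

```bash
python3 -m inch --help 2>&1 | head -30
```

```text
invalid input: not JSON, or not a number
```

View pics/scene0.png

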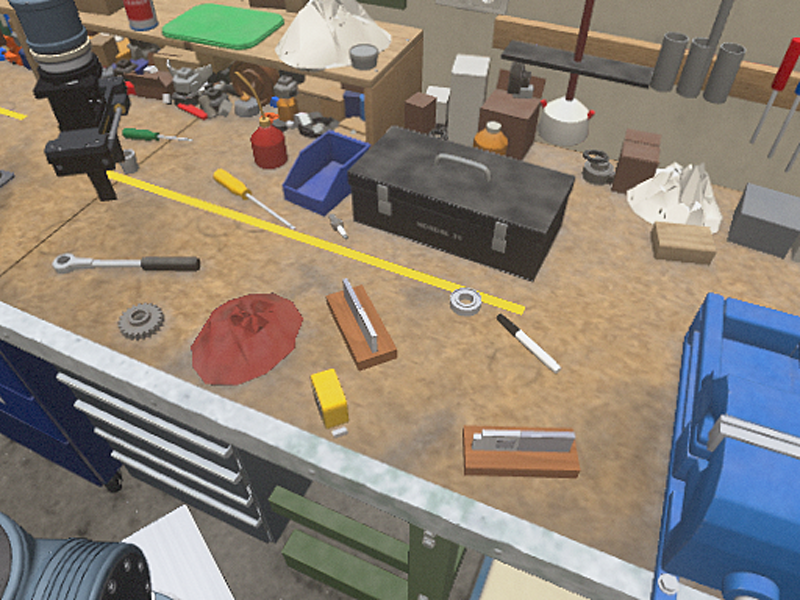

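View pics/top0.png

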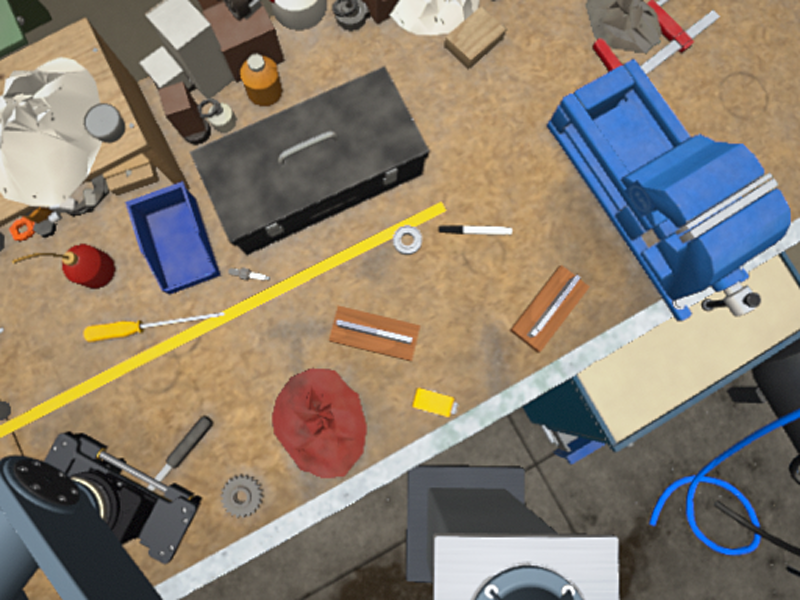

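The right block (scene ~(520,450), top ~(550,308)) seems to hold the plate with the label and notch at the left. Next I'll zoom in and measure it.

```bash
cat > h.py <<'E'
import numpy as np,cv2
def ray(c,uv):
    K=c["intrinsics"];k=float(c["k1"])
    p=np.linalg.inv(K)@[uv[0],uv[1],1.];d=p[:2]
    u=d.copy()
    for _ in range(20): u=d/(1+k*(u@u))
    return c["xyz"],c["rotation"]@np.array([u[0],u[1],1.])
def onz(c,uv,z):
    o,d=ray(c,uv);return o+d*(z-o[2])/d[2]
def proj(c,P):
    q=c["rotation"].T@(np.asarray(P)-c["xyz"]);u=q[:2]/q[2]
    u=u*(1+float(c["k1"])*(u@u));return (c["intrinsics"]@[u[0],u[1],1])[:2]
E
python3 - <<'E'
import numpy as np,cv2
from h import *
s=np.load("scene0.npz");t=np.load("top0.npz")
a=cv2.resize(s["image"][265:310,290:375],None,fx=8,fy=8,interpolation=cv2.INTER_CUBIC)[:, :]
b=cv2.resize(t["image"][165:230,320:380],None,fx=8,fy=8,interpolation=cv2.INTER_CUBIC)[:240*2+40]
w=cv2.resize(s["image"][170:240,200:260],None,fx=4,fy=4,interpolation=cv2.INTER_CUBIC)
cv2.imwrite("pics/c1.png",a)
W=np.zeros((520,780,3),np.uint8);W[:b.shape[0],:480]=b;W[:280,500:740]=w;cv2.imwrite("pics/c2.png",W)
E
```

```text
(no output)
```

View pics/c1.png

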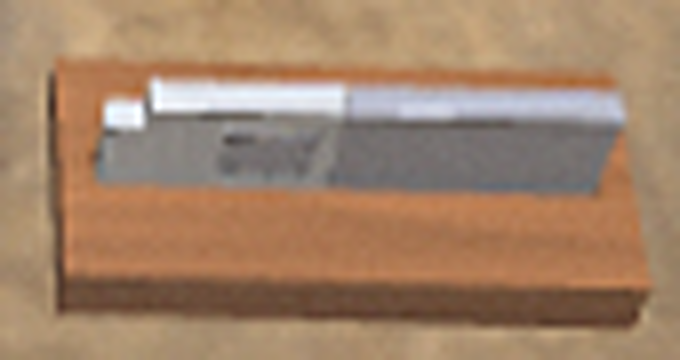

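View pics/c2.png

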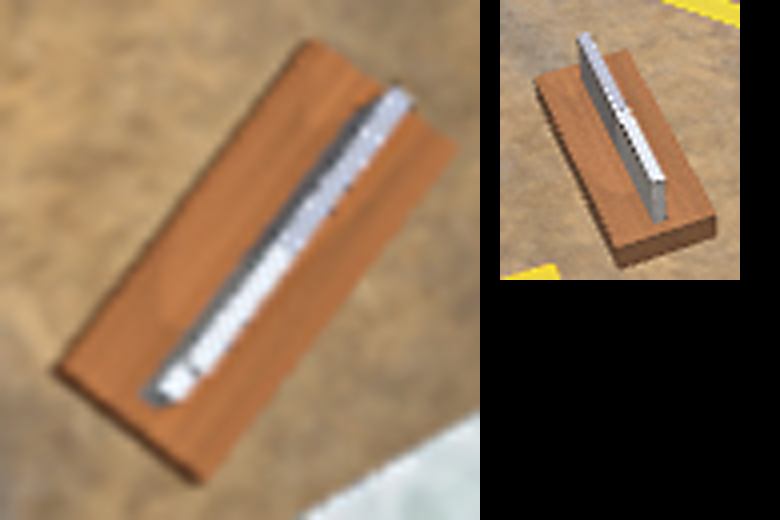

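Run:
```python
from h import *
s=np.load("scene0.npz");t=np.load("top0.npz")
f=lambda p,o:(np.array(p)+.5)/8-.5+np.array(o)
bt=[onz(t,f(p,(320,165)),.022) for p in [(313,38),(457,150),(205,480),(55,370)]]
bs=[onz(s,f(p,(290,265)),.022) for p in [(55,60),(615,78),(650,288),(62,278)]]
for b in(bt,bs):
    print(np.round(b,4)[:, :2],np.mean(b,0).round(4))
top=lambda p:onz(t,f(p,(320,165)),.058); sc=lambda p:onz(s,f(p,(290,265)),.058)
print("top: pol end",top((404,97)),"seam",top((278,245)),"notchstep",top((195,358)))
print("sc: pol end",sc((620,107)),"notchstep",sc((150,97)),"seam",sc((345,103)))
m=(onz(s,f((150,97),(290,265)),.058)-sc((620,107)));print(np.degrees(np.arctan2(m[1],m[0])))
```

```text
[[ 0.6255 -0.0608]
 [ 0.5866 -0.1111]
 [ 0.4692 -0.0193]
 [ 0.506   0.0323]] [ 0.5468 -0.0398  0.022 ]
[[ 0.5074  0.0303]
 [ 0.6254 -0.0621]
 [ 0.5874 -0.1106]
 [ 0.4679 -0.0202]] [ 0.547  -0.0406  0.022 ]
top: pol end [ 0.59754998 -0.08046226  0.058     ] seam [ 0.54579183 -0.03588181  0.058     ] notchstep [ 0.50708729 -0.00701473  0.058     ]
sc: pol end [ 0.59794868 -0.07941539  0.058     ] notchstep [ 0.50359907 -0.00733793  0.058     ] seam [ 0.54236608 -0.03755191  0.058     ]
142.62233551427704
```

The notched plate is in the right block, with its centre at about (0.547, -0.040), +x at about 142°, and the label facing the robot. I'll move above the matt end at (0.509, -0.011).

```bash
python3 -m inch '[[4,-9,0,-3,8.7],[8,-19,0,-6,8.7],[12,-29,0,-9,8.7],[16.5,-38.5,0,-13,8.7],[20.5,-48,0,-13,8.7],[24.5,-57.6,0,-13,8.7],[24.5,-57.6,0,-13,8.7],[24.5,-57.6,0,-13,8.7],[24.5,-57.6,0,-13,8.7],[24.5,-57.6,0,-13,8.7]]'
```

```text
time_s: 0.93
position: [0.4281, 0.1807, 0.2224]
tcp_rot: [[-0.787, 0.617, -0.0], [0.617, 0.787, -0.0], [0.0, -0.0, -1.0]]
force: [0.4, 0.5, -0.0]
opening: 1.0
grasp_force: 0.0
```

```bash
python3 -m inch '[[-4,-1,0,0,8.7],[-8,-2,0,0,8.7],[-12,-4,0,0,8.7],[-16,-6,0,0,8.7],[-20,-8,0,0,8.7],[-20,-8,0,0,8.7]]'; python3 -c "
from rig import readout;print(readout.read_state()['joint_positions'])"
```

```text
time_s: 1.43
position: [0.219, 0.102, 0.221]
tcp_rot: [[-0.787, 0.617, -0.01], [0.617, 0.787, -0.0], [0.008, -0.007, -1.0]]
force: [-1.2, 0.3, -0.1]
opening: 1.001
grasp_force: 0.0
[-2.31790015e+00 -1.38215083e+00  1.30488565e+02 -5.12535045e-02
  5.14789647e+01 -5.41878563e+01]
```

```bash
python3 -m inch '[[4,0,2,0,8.7],[8,0,4,0,8.7],[12,0,6,0,8.7],[90,-6,10,0,8.7],[90,-6,10,0,8.7],[90,-6,10,0,8.7],[90,-6,10,0,8.7],[90,-6,10,0,8.7],[90,-6,10,0,8.7],[90,-6,10,0,8.7]]';python3 -m inch '[[60,-4,2,0,8.7],[60,-4,2,0,8.7],[60,-4,2,0,8.7],[60,-4,2,0,8.7],[60,-4,2,0,8.7],[60,-4,2,0,8.7],[60,-4,2,0,8.7],[60,-4,2,0,8.7],[60,-4,2,0,8.7],[60,-4,2,0,8.7]]'; python3 -c "
from rig import readout;print(readout.read_state()['joint_positions'])"
```

```text
time_s: 2.27
position: [0.6319, 0.0804, 0.2941]
tcp_rot: [[-0.787, 0.617, -0.001], [0.617, 0.787, 0.0], [0.001, -0.001, -1.0]]
force: [0.1, -0.3, -0.5]
opening: 1.0
grasp_force: 0.0
time_s: 3.1
position: [0.9303, 0.0488, 0.2719]
tcp_rot: [[-0.787, 0.617, 0.027], [0.617, 0.787, 0.002], [-0.02, 0.018, -1.0]]
force: [0.8, -0.6, 0.2]
opening: 1.002
grasp_force: 0.0
[ -3.9053901   59.92751024  12.64834062   0.21431939 105.9065545
 -55.74407844]
```

Run:
```python
from h import *
t=np.load("top0.npz")
for n,p,z in [("bearing",(407,240),.01),("marker L",(440,229),.01),("marker R",(511,231),.01),("tape",(432,402),.06),("tape tip",(457,408),.01),("B corner",(420,325),.022),("B corner",(412,360),.022),("B mid",(375,332),.022),("edge",(500,415),0),("edge",(440,450),0),("toolbox c",(428,155),.1),("vise",(548,130),.1)]:
    print(n,onz(t,(np.array(p)+.5)*.64-.5,z).round(3)[:2])
c=np.array([.47,.09])
```

```text
bearing [0.667 0.217]
marker L [0.69  0.157]
marker R [0.69  0.026]
tape [0.378 0.172]
tape tip [0.368 0.124]
B corner [0.511 0.192]
B corner [0.449 0.205]
B mid [0.497 0.271]
edge [0.357 0.047]
edge [0.295 0.153]
toolbox c [0.794 0.187]
vise [ 0.847 -0.022]
```

```bash
python3 -m inch '[[-41.9,-6.1,-5,0,6],[-41.9,-6.1,-5,0,6],[-41.9,-6.1,-5,0,6],[-41.9,-6.1,-5,0,6],[-41.9,-6.1,-5,0,6],[-41.9,-6.1,-5,0,6],[-41.9,-6.1,-5,0,6],[-41.9,-6.1,-5,0,6],[-41.9,-6.1,-5,0,6],[-41.9,-6.1,-5,0,6]]'
```

```text
time_s: 3.93
position: [0.5425, -0.0074, 0.2327]
tcp_rot: [[-0.787, 0.616, 0.037], [0.617, 0.787, 0.0], [-0.029, 0.023, -0.999]]
force: [-0.5, -0.7, -0.4]
opening: 0.687
grasp_force: 0.0
```

```bash
python3 -m inch '[[-3,-0.5,-3,0,6],[-3,-0.5,-3,0,6],[-3,-0.5,-3,0,6]]'
python3 - <<'E'
from rig import readout
print(readout.read_state()['joint_positions'].__repr__())
E
```

```text
time_s: 4.18
position: [0.5103, -0.0116, 0.2006]
tcp_rot: [[-0.786, 0.617, 0.029], [0.618, 0.786, 0.002], [-0.021, 0.02, -1.0]]
force: [1.4, 0.4, 0.0]
opening: 0.694
grasp_force: 0.0
array([-14.18777748,  22.55744874, 100.93867873,   0.64096532,
        54.93039174, -66.40626009])
```

```bash
python3 -m inch '[[0.1,-0.1,-4,0,5],[0.1,-0.1,-8,0,4],[0.1,-0.1,-12,0,4],[0.1,-0.1,-15,0,4],[0.1,-0.1,-17.2,0,3],[0.1,-0.1,-17.2,0,3],[0.1,-0.1,-17.2,0,2]]'; python3 -m inch '[[0,0,0,0,0],[0,0,0,0,0],[0,0,0,0,0],[0,0,0,0,0],[0,0,0,0,0],[0,0,0,0,0]]'
```

```text
time_s: 4.77
position: [0.5173, -0.0135, 0.0285]
tcp_rot: [[-0.787, 0.616, 0.034], [0.617, 0.787, 0.001], [-0.026, 0.022, -0.999]]
force: [0.3, 0.3, 0.3]
opening: 0.338
grasp_force: 0.0
time_s: 5.27
position: [0.5152, -0.0145, 0.0297]
tcp_rot: [[-0.788, 0.615, 0.033], [0.615, 0.788, -0.001], [-0.027, 0.02, -0.999]]
force: [-1.9, -6.2, 2.9]
opening: 0.09
grasp_force: 29.8
```

Gripped: opening 7.8 mm, force 30 N. Next is the lift and the move to the free area.

```bash
python3 -m inch '[[0,0,1,0,0],[0,0,2,0,0],[0,0,4,0,0],[0,0,7,0,0],[0,2,9,0,0],[0.4,5,9,0,0],[0.9,8,9,0,0],[0.9,11,9,0,0],[0.9,13.3,9,0,0],[0.9,13.3,9,0,0]]'
python3 - <<'E'
from rig import cams
import cv2,numpy as np
a=cams.capture("scene")["image"];b=cams.capture("top")["image"]
W=np.vstack([cv2.resize(a[120:310,160:400],(760,600))[:300*2]]);
o=np.zeros((600,800,3),np.uint8);A=cv2.resize(a[120:310,180:390],(400,362));B=cv2.resize(b[100:290,200:410],(400,362));o[:362,:400]=A;o[:362,400:]=B
cv2.imwrite("pics/lift.png",o[:362])
E
```

```text
time_s: 6.1
position: [0.5229, 0.1244, 0.1197]
tcp_rot: [[-0.789, 0.614, 0.032], [0.614, 0.789, 0.004], [-0.023, 0.023, -0.999]]
force: [0.6, 0.3, -1.7]
opening: 0.094
grasp_force: 29.9
```

View pics/lift.png

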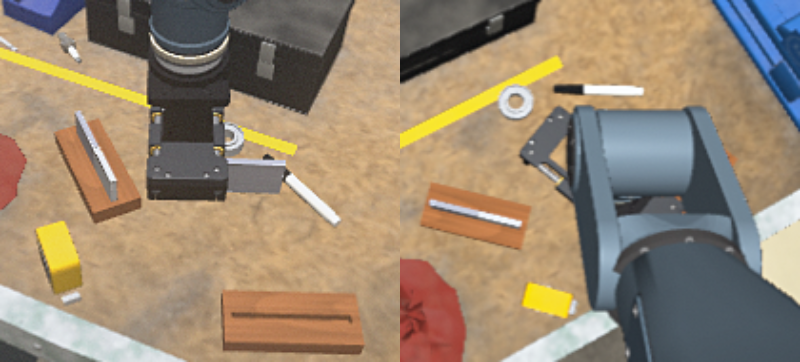

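The picture shows the plate held level, with block A (scene crop ~(290,320)) empty. I'll set it on the bench, open the fingers slightly and raise them to push height.

```bash
python3 -m inch '[[0,0,-4,0,0],[0,0,-7.5,0,0],[0,0,-9,0,0],[0,0,-9.6,0,0],[0,0,-9.6,0,0],[0,0,-9.7,0,0],[0,0,-9.7,0,0]]'; python3 -m inch '[[0,0,0,0,3],[0,0,0,0,3],[0,0,0,0,3],[0,0,0,0,3],[0,0,0,0,3]]'
```

```text
time_s: 6.78
position: [0.5243, 0.1193, 0.022]
tcp_rot: [[-0.786, 0.617, 0.032], [0.618, 0.786, 0.002], [-0.024, 0.021, -0.999]]
force: [-0.0, 0.3, -0.7]
opening: 0.089
grasp_force: 30.0
time_s: 7.2
position: [0.5237, 0.12, 0.0215]
tcp_rot: [[-0.787, 0.616, 0.031], [0.617, 0.787, 0.002], [-0.024, 0.021, -1.0]]
force: [0.4, 0.0, 0.4]
opening: 0.321
grasp_force: 0.0
```

```bash
python3 -m inch '[[0.9,-0.7,0.5,0,3],[1.7,-1.4,1,0,3],[1.7,-1.4,1,0,3],[2.0,-1.0,1,0,3],[2.3,-0.6,1,0,3],[2.6,-0.2,1,0,3],[2.8,0,1,0,3],[3.1,0.3,1,0,3],[3.1,0.3,1,0,3]]';  python3 - <<'E'
from rig import cams
import cv2,numpy as np
a=cams.capture("scene")["image"]
cv2.imwrite("pics/push.png",cv2.resize(a[160:290,240:400],(640,520),interpolation=cv2.INTER_CUBIC))
E
```

```text
time_s: 7.95
position: [0.5553, 0.1239, 0.0312]
tcp_rot: [[-0.787, 0.616, 0.032], [0.616, 0.788, 0.002], [-0.024, 0.021, -0.999]]
force: [1.5, 1.3, -0.3]
opening: 0.345
grasp_force: 0.5
```

View pics/push.png

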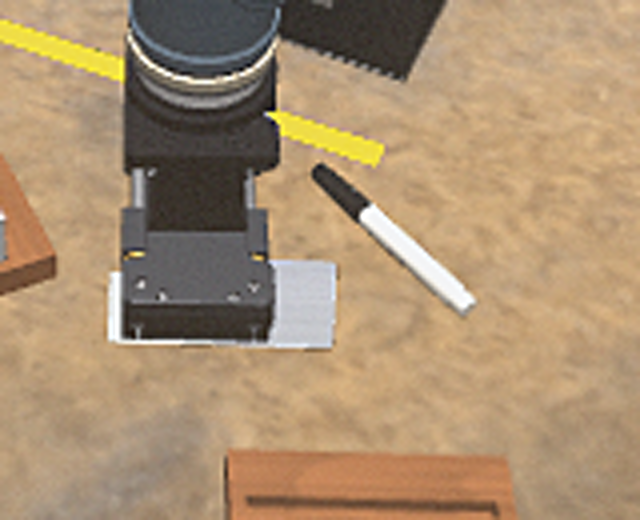

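Run:
```python
from h import *
s=np.load("scene0.npz");g=lambda p:(np.array(p)+.5)/4-.5+np.array([240,160])
u=np.array([-.788,.616]);q=np.array([.616,.788]);T=np.array([.5553,.1239])
for p in[(334,348),(109,342)]:
    d=onz(s,g(p),0.)[:2]-T;print("bot",d@u,d@q)
for z in (.01,.02,.03,.04,.05):
    d=onz(s,g((336,263)),z)[:2]-T;print(z,d@u,d@q)
```

```text
bot -0.0861998237546848 -0.018870523881732586
bot 0.04477711394401078 -0.019766920006070398
0.01 -0.09026457891287946 0.03630782809768403
0.02 -0.0883491374558657 0.028347855061742727
0.03 -0.08643369599885196 0.020387882025801385
0.04 -0.08451825454183812 0.012427908989860025
0.05 -0.0826028130848244 0.004467935953918685
```

The plate leans at about 37° on the far finger, label up, with its centre 21 mm off the tool along -x. I'll open gradually while lowering to lay it down gently.

```bash
python3 -m inch '[[0,0,-0.3,0,3.6],[0,0,-0.6,0,4.2],[0,0,-0.9,0,4.8],[0,0,-1.2,0,5.4],[0,0,-1.5,0,6],[0.1,0.1,-1.7,0,6.6],[0.2,0.2,-1.9,0,7.2],[0.3,0.4,-1.9,0,7.8],[0.3,0.4,-1.9,0,8.4],[0.3,0.4,-1.9,0,8.6]]';  python3 - <<'E'
from rig import cams
import cv2,numpy as np
a=cams.capture("scene")["image"]
cv2.imwrite("pics/flat.png",cv2.resize(a[160:290,240:400],(640,520),interpolation=cv2.INTER_CUBIC))
E
```

```text
time_s: 8.83
position: [0.5576, 0.1271, 0.0122]
tcp_rot: [[-0.787, 0.616, 0.031], [0.617, 0.787, 0.002], [-0.023, 0.02, -1.0]]
force: [-0.0, 0.5, -0.4]
opening: 0.941
grasp_force: 0.0
```

View pics/flat.png

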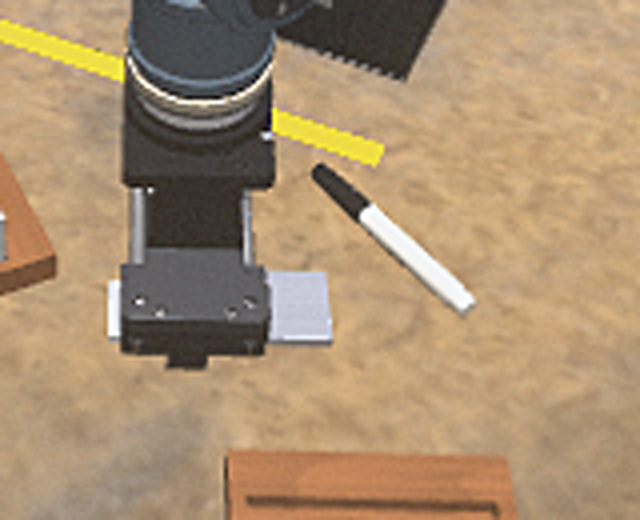

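Run:
```python
from h import *
s=np.load("scene0.npz");g=lambda p:(np.array(p)+.5)/4-.5+np.array([240,160])
u=np.array([-.788,.616]);q=np.array([.616,.788]);T=np.array([.5576,.1271])
for p in[(331,340),(325,271),(108,336),(108,281)]:
    d=onz(s,g(p),0.008)[:2]-T;print((d@u).round(4),(d@q).round(4))
```

```text
-0.0836 -0.0229
-0.0837 0.0276
0.0453 -0.0252
0.0462 0.0149
```

```bash
python3 -m inch '[[-0.2,0.3,-0.5,0,8.6],[-0.2,0.3,-0.9,0,8.4],[-0.2,0.3,-0.9,0,7.5],[-0.2,0.3,-0.9,0,6],[-0.2,0.3,-0.9,0,4.5],[-0.2,0.3,-0.9,0,3],[-0.2,0.3,-0.9,0,3],[-0.2,0.3,-0.9,0,3],[-0.2,0.3,-0.9,0,3],[-0.2,0.3,-0.9,0,3]]'
```

```text
time_s: 9.72
position: [0.5556, 0.1299, 0.0034]
tcp_rot: [[-0.787, 0.617, 0.031], [0.617, 0.787, 0.002], [-0.023, 0.02, -1.0]]
force: [-0.5, -0.5, -0.2]
opening: 0.565
grasp_force: 30.0
```

```bash
python3 -m inch '[[0,0,0.4,0,3],[0,0,1,0,3],[0,0,2,0,3],[0,0,4,0,3],[0,0,7,0,3],[0,0,10,0,3],[0,0,13,0,3],[0,0,16,0,3],[0,0,19,0,3],[0,0,21.5,0,3]]';python3 -m inch '[[0,0,1.5,0,3],[0,0,2.5,0,3],[0,0,3,0,3],[0,0,3.2,0,3],[0,0,3.2,0,3],[0,0,3.2,0,3],[0,0,3.2,0,3]]';  python3 - <<'E'
from rig import cams
import cv2,numpy as np
a=cams.capture("scene")["image"]
cv2.imwrite("pics/held.png",cv2.resize(a,(800,600),interpolation=cv2.INTER_CUBIC))
E
```

```text
time_s: 10.55
position: [0.5555, 0.13, 0.2215]
tcp_rot: [[-0.787, 0.616, 0.033], [0.617, 0.787, 0.002], [-0.025, 0.022, -0.999]]
force: [0.1, -0.0, -1.1]
opening: 0.565
grasp_force: 30.0
time_s: 11.13
position: [0.5547, 0.1299, 0.2488]
tcp_rot: [[-0.787, 0.617, 0.028], [0.617, 0.787, 0.002], [-0.021, 0.018, -1.0]]
force: [-0.6, 0.5, -1.4]
opening: 0.567
grasp_force: 30.0
```

View pics/held.png

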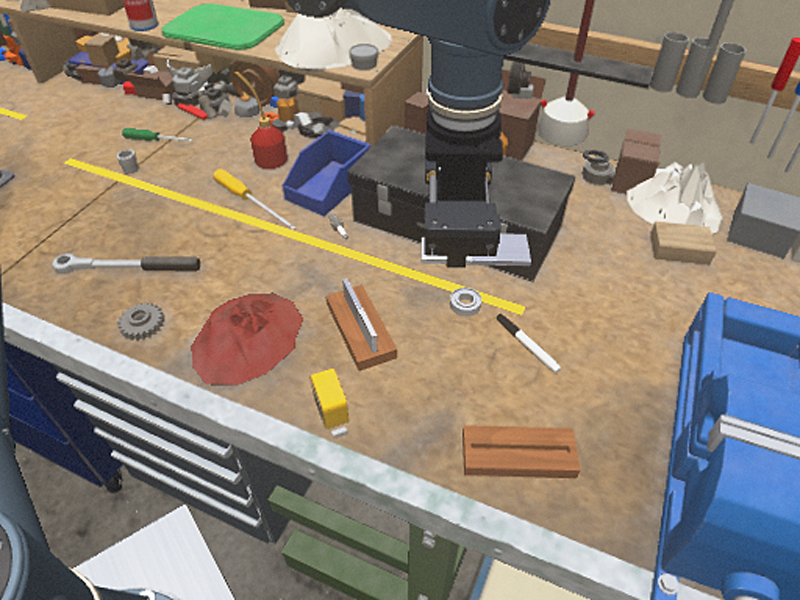

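The plate is held level at (475,250), label side up, about 25 cm above the bench. The spare plate, tape, bearing, marker and spark plug are where they were. I'll let it settle and hand in.

```bash
python3 -m inch '[[0,0,0,0,3],[0,0,0,0,3],[0,0,0,0,3],[0,0,0,0,3],[0,0,0,0,3],[0,0,0,0,3]]'; python3 -c "
from rig import bot;print(bot.hand_in())"
```

```text
time_s: 11.68
position: [0.5555, 0.13, 0.2502]
tcp_rot: [[-0.787, 0.617, 0.031], [0.617, 0.787, 0.002], [-0.023, 0.02, -1.0]]
force: [0.2, -0.7, -1.4]
opening: 0.565
grasp_force: 30.0
the job is handed in; nothing more can be done
None
```

I handed the job in at 11.7 s: the notched plate is held still by the edges of its matt end, label up and level, with its middle about 25 cm above the bench and the other things unmoved; the arm could not tilt it in the grip, so after lifting it out I set it on the bench, tipped it flat and re-gripped it.

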